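# Load the drying cabinet and open the warm air

## Task

Slide the loaded tray of apple rings along the bench, handle last, into the slot of the drying cabinet until it is fully home against the back stop; do not lift the tray, and keep every apple ring on it. Then turn the damper handle on the warm-air duct a quarter turn, all the way to its open stop, so that it points along the duct towards the robot. Do not disturb the jar, the tumbler or the round timer, and leave the tray and the handle free.

Things in the scene. Friction and masses are not known exactly. Their poses are not given: they have to be found in the camera images.
- tray: loose shallow steel mesh tray, 170 (its x) by 190 (its y) by 22 mm high, open on top, walls and floor 5 mm, 0.35 to 0.7 kg empty, slides flat on the bench. Origin: centre of its underside. A U-shaped handle of 10 mm round bar stands out of its -x side, towards the robot; the cross bar, along y, is 100 mm long and its axis is 40 mm off the -x wall. The +x side enters the cabinet first.
- tray_handle (a point): centre of the handle's cross bar, at (-125, 0, 12) mm in the tray's frame; bar from 7 to 17 mm above the bench
- dryer: fixed steel drying cabinet, 250 wide, 215 deep, 150 mm tall, with a clear roof window and one tray slot at bench level. Origin: centre of the slot's mouth, in the front plane, at bench level; x points into the slot, y along the front. The slot has no floor (the tray slides on the bench), is 198 mm wide (197 at its throat, mouth flared to about 216) and 30 mm high at its side rails, and ends at a back stop 171 mm in.
- home (a point): where the tray's origin lies when it is fully home: 86 mm inside the mouth on the slot's centre line, at bench level (axes as the cabinet's). The handle then stands 40 mm out in front of the cabinet.
- damper (a joint): angle of the damper handle: 0 = closed stop (handle points across the duct, away from the work area, to +y), 1.571 = open stop (handle points along the duct towards the robot, to -x); it turns counterclockwise seen from above, about the upright axis through damper_pivot, has no spring and stays where it is left (about 0.12 N m of friction)
- damper_pivot (a point): point on the damper's upright axis, at the mid-height of its handle, 97 mm above the bench. The duct itself is a fixed aluminium tube of 60 mm diameter lying along x under it, top at 65 mm.
- damper_tip (a point): end of the damper handle, 79 mm from the pivot, at the handle's mid-height; the handle is a flat dark steel bar 14 mm wide and 22 mm high (86 to 108 mm above the bench)
- jar: loose bystander: glass jar, 58 mm diameter, 68 mm tall, beside the tray on one side; origin centre of its underside; leave alone
- tumbler: loose bystander: white tumbler, 60 mm diameter, 68 mm tall, beside the tray on the other side; origin centre of its underside; leave alone
- timer: loose bystander: round white kitchen timer with a steel dial and black bar grip on top, 52 mm diameter, 50 mm tall, right of the tray near the robot; origin centre of its underside; leave alone
- ring0: loose dried apple ring, 54 mm across, 20 mm hole, 9 mm thick, lying flat in the tray; origin centre of its underside; must stay in the tray
- ring1: loose dried apple ring, 54 mm across, 20 mm hole, 9 mm thick, lying flat in the tray; origin centre of its underside; must stay in the tray
- ring2: loose dried apple ring, 54 mm across, 20 mm hole, 9 mm thick, lying flat in the tray; origin centre of its underside; must stay in the tray
- ring3: loose dried apple ring, 54 mm across, 20 mm hole, 9 mm thick, lying flat in the tray; origin centre of its underside; must stay in the tray
- ring4: loose dried apple ring, 54 mm across, 20 mm hole, 9 mm thick, lying flat in the tray; origin centre of its underside; must stay in the tray
- ring5: loose dried apple ring, 54 mm across, 20 mm hole, 9 mm thick, lying flat in the tray; origin centre of its underside; must stay in the tray
Not all that is in view belongs to the job. What is shaped like the ring3 but pink or turquoise is not meant. Leave any grey look-alike of the ring0 alone.

How it is judged:
By the outcome, as a careful person would: the job done as asked, in the order asked, and still so for the second after the job is handed in, with the robot touching nothing.
It also fails if it takes over 72 s, if anything falls off the work surface, if the arm or the gripper's body presses on something with over 40 N, if the wrist force passes 120 N, or if a joint passes its speed limit or range.

## Robot

A 6-joint arm with a two-finger parallel gripper is mounted at the origin on the work surface. World frame = base frame: x ahead of the robot, y to its left, z up, the work surface at z = 0. Lengths are in mm, angles in rad, forces in N, time in s.
With the tool pointing down it reaches from about 350 to 875 mm from the base axis. Payload 4.2 kg.
Tool frame: the origin (TCP) lies at the very end of the fingers, on their centre line; the grasp point (between the pads) lies arm.grip_point_offset behind it (arm.grip_point_offset is the distance from the TCP to the grasp point, in mm); z points along the fingers, y is the line along which they close (so a half turn about z gives the same grasp; the last joint's range is limited). The gripper opens to 85 mm and grips with 20 to 120 N. Pads are 22 mm wide; open, the fingers measure 114 mm over their backs; the gripper's body (76 mm by 85 mm) begins 54 mm behind the grasp point. The pads swing forward as they close: fully open they stand 13 mm farther back than shut.
Start: joints at [1.475, 0.385, 0.008, 0, -1.194, -0.259], TCP at [217.094, 586.063, 231.312] pointing down, gripper open.
Joint ranges: [-3.14, 3.14], [-1.21, 2.06], [-1.07, 1.41], [-3.16, 2.05], [-2.99, -0.16], [-3.1, 3.1]. Speed limits (rad/s): [2.79, 2.79, 3.14, 3.14, 3.14, 3.14].

## Interface

Orientations are given as a unit quaternion [x, y, z, w].
In Python, from bench import arm, cams, ticket gives the robot as it stands.
- The arm moves only by the tool servo_tool, never from a script. Its argument "commands" is a list that holds one entry, the list of rows, each a list of 7 numbers: the closure in counts, from 0 (fully open) to 255 (shut), then the shift along the tool's x, y, z in m, then the turn, a rotation vector about the tool's x, y, z in degrees. In form: [[[grip, x, y, z, ax, ay, az], ...]]. A call has 1 to 10 rows; each row shifts and turns the commanded pose from where the row before left it, along the tool's axes as they then stand; what a row does not reach is not made up. A row lasts 1/12 s, in which the tool goes at most 41.7 mm and 7.16 degrees, less where a joint would pass 70% of its speed; a pose out of reach is approached as far as the arm can. A call with a gripper value outside its range is refused whole. The fingers move at their own pace and stop on an object; the grip force is fixed at half the most. Time passes only in rows, so rows that do not move let the fingers close. It gives the time, the measured TCP pose, the force, the opening and the grip force at its end, in the units of the state.
- arm.read_state(): the state, without advancing time (a new reading comes with each control period).
- cams.get_image(name): name is "scene" or "top" or "wrist"; returns a dict with "frame" (420x560x3 uint8, blue, green, red), "K" (3x3 intrinsics, pixels), "k1" (the pictures are not rectified: a ray, as slopes to the right and down, at radius r is drawn at 1 + k1 r^2 times it, then the intrinsics apply), "T" (4x4, takes a point from camera to world coordinates). Camera axes: x right, y up, looking along -z (the intrinsics and any distortion apply to the point x, -y, -z); pixel columns grow to the right and rows downward; lengths in mm; the calibration is good to about 2 mm. A picture is of the moment at which its call begins. There is no depth.
- ticket.job_done(): hands the job in; it is judged then, once.
The state is a dict: "clock": time; "joints": joint angles; "joint_vel": joint speeds; "joint_efforts": joint torques, N m; "position": TCP position; "ee_rot": TCP orientation; "contact_force": force on the tool from outside, world axes, zero at the start; "wrist_torque": the same for the moment, N m; "gripper_width": finger opening in mm; "grasp_force": force on a finger pad.
Only numpy, scipy, OpenCV 4.12 (cv2) and the standard library are available. Lean on these libraries where they do the work, as an engineer would, in place of code of your own. Each camera call takes 0.05 s, during which the arm holds its last target. There are 200 camera calls.

## Working session

There is one attempt and no reset: what is moved stays moved. The work goes in short steps, Python scripts to look and compute and a tool call to move; the robot and the scene stay as the last step left them, time stands still between calls to the robot, and variables do not carry over. Pictures are saved under pics/ and viewed, at most 10 in all, crops included, and the job is handed in when it is done.

Besides the shell and the picture viewer there is one more tool, called after "Request:" as name([rows], argument=value, ...), one row to a line, values as JSON. servo_tool: Moves the arm, as the interface text tells. Its arguments: {"type":"object","properties":{"commands":{"type":"array","items":{"type":"array","items":{"type":"array","items":{"type":"number"}}}}},"required":["commands"]}

```bash
mkdir -p pics
cat > h.py <<'E'
import numpy as np, cv2
from bench import arm, cams, ticket
def snap(n,f):
    d=cams.get_image(n); cv2.imwrite('pics/'+f+'.png',d['frame']); np.savez('pics/'+f+'.npz',K=d['K'],k1=d['k1'],T=d['T'],frame=d['frame']); return d
def load(f): return np.load('pics/'+f+'.npz')
def px2w(d,uv,z):
    K=np.array(d['K']);k1=float(d['k1']);T=np.array(d['T'])
    a=(np.array(uv,float)-[K[0,2],K[1,2]])/[K[0,0],K[1,1]]; s=a.copy()
    for _ in range(20): s=a/(1+k1*(s@s))
    r=T[:3,:3]@[s[0],-s[1],-1]; o=T[:3,3]
    return o+r*(z-o[2])/r[2]
def w2px(d,p):
    K=np.array(d['K']);T=np.array(d['T'])
    c=T[:3,:3].T@(np.array(p,float)-T[:3,3]); s=np.array([c[0],-c[1]])/-c[2]; s=s*(1+float(d['k1'])*(s@s))
    return s*[K[0,0],K[1,1]]+[K[0,2],K[1,2]]
E
python3 - <<'E'
from h import *
for n in('top','scene'): 
    d=snap(n,n+'0'); print(n,d['T'].round(3).tolist(),d['K'].tolist(),d['k1'])
s=arm.read_state(); print(s, arm.grip_point_offset)
a=load('top0')['frame'];cv2.imwrite('pics/top0b.png',cv2.resize(a,(800,600),interpolation=cv2.INTER_CUBIC))
E
```

```text
top [[-0.006, 0.997, -0.074, 430.471], [-1.0, -0.005, 0.012, 84.906], [0.012, 0.074, 0.997, 1658.241], [0.0, 0.0, 0.0, 1.0]] [[535.1058432676145, 0.0, 284.750824353885], [0.0, 535.1058432676145, 205.47097551772245], [0.0, 0.0, 1.0]] -0.10197879463539203
scene [[0.658, -0.465, 0.592, 1190.573], [0.753, 0.39, -0.53, -467.356], [0.016, 0.794, 0.607, 718.208], [0.0, 0.0, 0.0, 1.0]] [[445.00932374679974, 0.0, 284.66624058099126], [0.0, 445.00932374679974, 208.62396314147034], [0.0, 0.0, 1.0]] -0.10996800280317895
{'clock': 0.1, 'joints': array([ 1.47464340e+00,  3.85451992e-01,  6.80157471e-03, -4.23194777e-04,
       -1.19401613e+00, -2.58617032e-01]), 'joint_vel': array([ 0.00012859, -0.00222681,  0.00360323,  0.00255815, -0.00092229,
        0.00013506]), 'joint_efforts': array([-3.26445490e-05, -3.93314838e+01,  1.88931406e+01,  4.19794142e+00,
       -2.53369784e-03,  5.18650381e-06]), 'position': array([216.90621346, 585.61072277, 230.36473149]), 'ee_rot': array([ 9.84294272e-01, -1.76532921e-01, -1.20155745e-04,  9.47987162e-04]), 'contact_force': array([ 0.54438222, -0.24078361, -0.77619817]), 'wrist_torque': array([0.05856596, 0.04780759, 0.01786279]), 'grasp_force': 0.0, 'gripper_width': 85.4128185032881} 18.700000000000003
```

View pics/top0b.png

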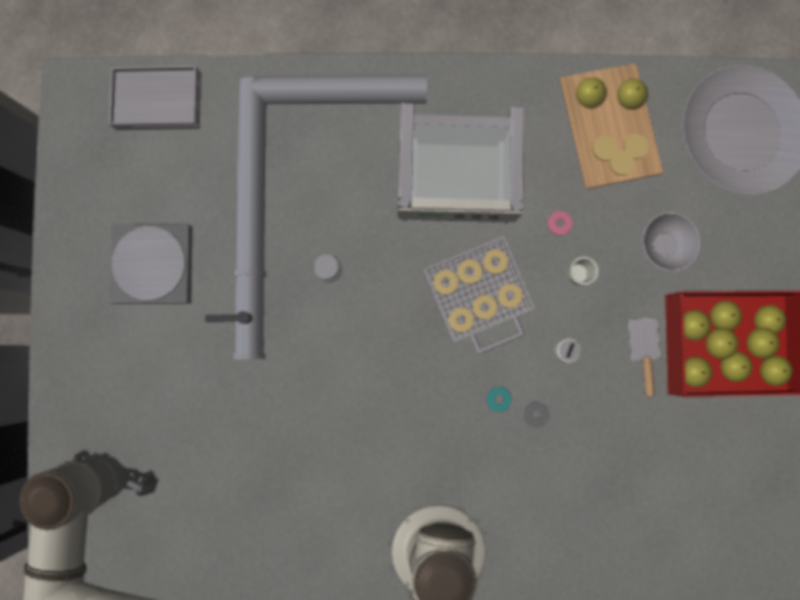

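View pics/scene0.png

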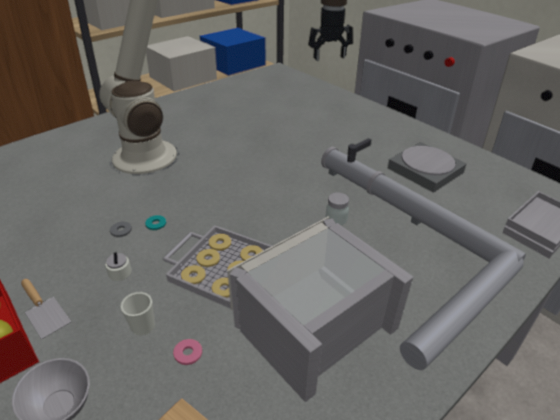

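The top view (+x up, +y left, 800x600 scale) shows these items:
- The tray with six rings sits at (480,290), yawed, with its handle at (498,335).
- The dryer mouth is at about (460,212), the jar at (327,267), the tumbler at (584,271) and the timer at (568,350).
- The damper pivot is at (245,318) with its tip at (207,319).
- The loose pink (560,222), turquoise (499,399) and grey (537,413) rings are decoys to leave alone.

Next I'll enlarge the tray and cabinet.

```bash
python3 - <<'E'
from h import *
a=load('top0')['frame']
c=a[65:255,270:420]; cv2.imwrite('pics/c1.png',cv2.resize(c,None,fx=3.1,fy=3.1,interpolation=cv2.INTER_CUBIC))
E
python3 -c "
import cv2;a=cv2.imread('pics/top0.png')
x=cv2.resize(a[130:255,285:435],None,fx=4.8,fy=4.8,interpolation=3);cv2.imwrite('pics/c1.png',x);print(x.shape)"
```

```text
(600, 720, 3)
```

View pics/c1.png

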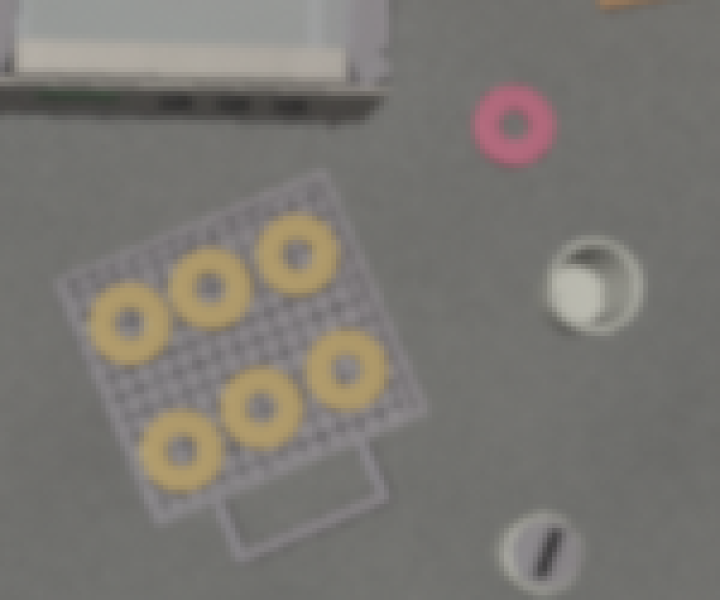

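The crop (4.8x from (285,130)) gives the tray corners at (55,282), (325,170), (428,410) and (158,522), with handle bar ends at (240,558) and (386,495). Next is a closer look at the dryer and damper.

Run:
```python
from h import *
a=load('top0')['frame']
x=cv2.resize(a[65:160,270:375],None,fx=5.5,fy=5.5,interpolation=3)
y=cv2.resize(a[190:260,135:190],None,fx=4,fy=4,interpolation=3)
o=np.zeros((x.shape[0],x.shape[1]+y.shape[1],3),np.uint8); o[:,:x.shape[1]]=x; o[:y.shape[0],x.shape[1]:]=y
print(x.shape,y.shape,o.shape); cv2.imwrite('pics/c2.png',o)
d=load('top0')
f=lambda u,v,z:px2w(d,(285+(u+.5)/4.8-.5,130+(v+.5)/4.8-.5),z)
P=[f(*p,22) for p in[(55,282),(325,170),(428,410),(158,522)]]; H=[f(*p,12) for p in[(240,558),(386,495)]]
for p in P+H: print(p.round(1))
print([np.linalg.norm(P[i]-P[(i+1)%4]).round(1) for i in range(4)],np.linalg.norm(H[0]-H[1]))
c=np.mean(P,0);print(c)
e=P[0]-P[1]+P[3]-P[2]; print(np.degrees(np.arctan2(-e[0],e[1])), (np.mean(H,0)-c))
g=lambda u,v,z:px2w(d,(u*.7,v*.7),z).round(1)
print('jar',g(327,267,68),'tumb',g(584,271,68),'timer',g(568,350,50),'piv',g(245,318,108),'tip',g(207,319,97))
```

```text
(522, 578, 3) (280, 220, 3) (522, 798, 3)
[605.   29.6  22. ]
[ 677.  -145.2   22. ]
[ 521.7 -209.2   22. ]
[451.1 -35.   22. ]
[427.9 -88.2  12. ]
[ 467.6 -182.8   12. ]
[np.float64(189.0), np.float64(168.0), np.float64(187.9), np.float64(166.9)] 102.68150464763539
[563.70285886 -89.95442245  22.        ]
22.21306777104954 [-115.95395061  -45.53683317  -10.        ]
jar [605.4 231.8  68. ] tumb [ 594.9 -308.8   68. ] timer [ 429.  -275.2   50. ] piv [497.6 395.  108. ] tip [496.3 475.7  97. ]
```

View pics/c2.png

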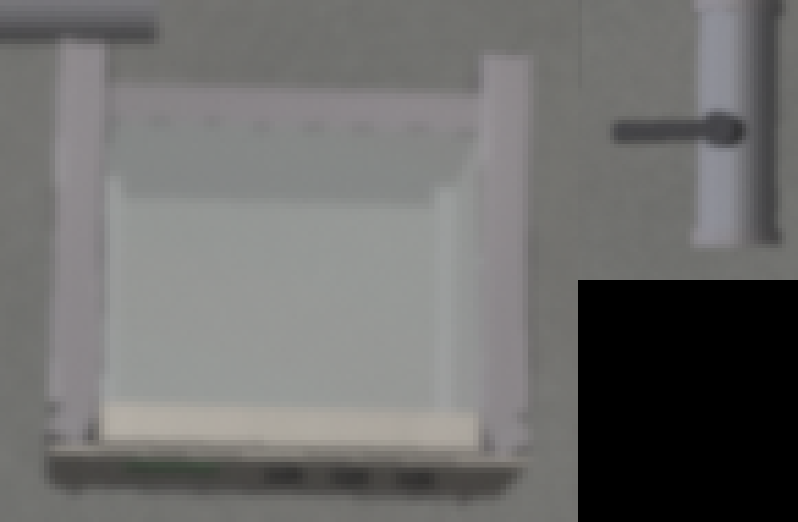

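The dryer roof (z=150) has its front edge from (47,450) to (527,458) and back corners at (60,38) and (531,55). The front base line runs from about (68,488) to (470,498). The damper pivot in the inset is at (147,130) with the tip at (33,131).

Run:
```python
from h import *
d=load('top0')
f=lambda u,v,z:px2w(d,(270+(u+.5)/5.5-.5,65+(v+.5)/5.5-.5),z).round(1)
for n,p in dict(FL=(47,450,150),FR=(527,458,150),BL=(60,38,150),BR=(531,55,150),bl=(72,488,0),br=(470,498,0)).items(): print(n,f(*p))
g=lambda u,v,z:px2w(d,(135+(u+.5)/4-.5,190+(v+.5)/4-.5),z).round(1)
print('piv',g(147,130,115),g(147,130,108),'tip',g(33,131,108),'duct end',g(115,245,32),g(200,245,32))
x=load('scene0')['frame'][190:390,150:420]; cv2.imwrite('pics/c3.png',cv2.resize(x,None,fx=2.9,fy=2.9,interpolation=3))
```

```text
FL [711.9  84.2 150. ]
FR [ 707.3 -165.8  150. ]
BL [932.4  76.4 150. ]
BR [ 923.7 -172.7  150. ]
bl [717.9  69.9   0. ]
br [ 711.7 -157.5    0. ]
piv [498.7 393.9 115. ] [499.  395.3 108. ] tip [498.6 479.  108. ] duct end [415.  434.4  32. ] [414.9 369.4  32. ]
```

View pics/c3.png

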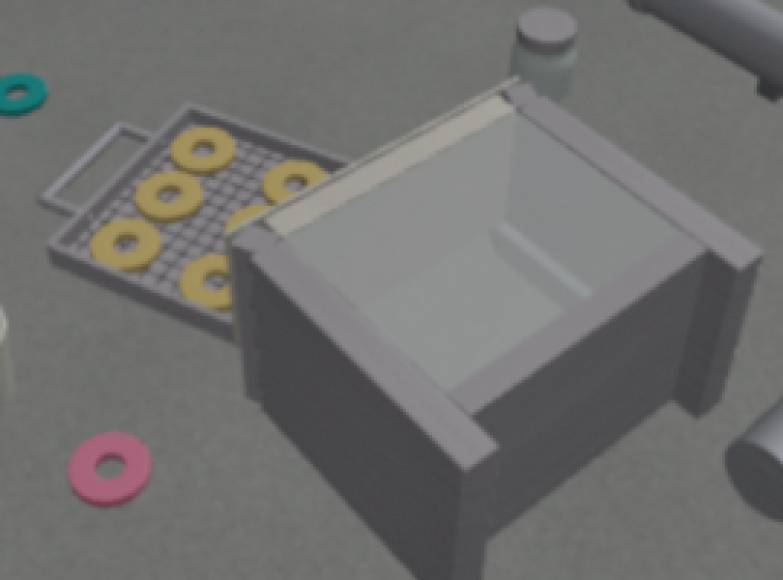

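Estimates so far:
- **Tray:** (564,-90), yaw 22.2°. The sides measure 188x167 mm, which fits, and the handle bar is at (447.5,-135.5).
- **Dryer:** mouth at about (712,-41), yaw about -1.7°, width 250, which fits. The picture confirms the yellow-ring tray is the target.
- **Damper:** pivot at about (499,394).

I'll turn the tool so its closing axis lies along the tray's x, then travel to above the handle.

Request:
servo_tool([
  [[165,0,0,0,0,0,6.8],[165,0,0,0,0,0,6.8],[165,0,0,0,0,0,6.8],[165,0,0,0,0,0,6.8],[165,0,0,0,0,0,6.8],[165,0,0,0,0,0,6.8],[165,0,0,0,0,0,6.8]],
])

```text
clock: 0.68
position: [217.0, 585.7, 230.7]
ee_rot: [0.828, -0.561, 0.0, 0.001]
contact_force: [0.1, -0.2, -0.4]
gripper_width: 30.1
grasp_force: 0.0
```

Request:
servo_tool([
  [[165,0.0375,0.0028,0,0,0,0],[165,0.0375,0.0028,0,0,0,0],[165,0.0375,0.0028,0,0,0,0],[165,0.0375,0.0028,0,0,0,0],[165,0.0375,0.0028,0,0,0,0],[165,0.0375,0.0028,0,0,0,0],[165,0.0375,0.0028,0,0,0,0],[165,0.0375,0.0028,0,0,0,0],[165,0.0375,0.0028,0,0,0,0],[165,0.0375,0.0028,0,0,0,0]],
])

```text
clock: 1.52
position: [331.9, 226.0, 231.1]
ee_rot: [0.83, -0.558, -0.0, 0.0]
contact_force: [0.9, 0.5, 0.5]
gripper_width: 30.1
grasp_force: 0.0
```

Request:
servo_tool([
  [[165,0.0375,0.0028,0,0,0,0],[165,0.0375,0.0028,0,0,0,0],[165,0.0375,0.0028,0,0,0,0],[165,0.0375,0.0028,0,0,0,0],[165,0.0375,0.0028,0,0,0,0],[165,0.0375,0.0028,0,0,0,0],[165,0.0375,0.0028,0,0,0,0],[165,0.0375,0.0028,0,0,0,0],[165,0.0375,0.0028,0,0,0,0],[165,0.0375,0.0028,0,0,0,0]],
])

```text
clock: 2.35
position: [446.9, -132.0, 231.1]
ee_rot: [0.829, -0.559, -0.0, -0.0]
contact_force: [1.3, 0.2, 1.1]
gripper_width: 30.3
grasp_force: 0.0
```

Request:
servo_tool([
  [[165,0,0,0.035,0,0,0],[165,0,0,0.035,0,0,0],[165,0,0,0.03,0,0,0],[165,0,0,0,0,0,0],[165,0,0,0,0,0,0]],
])

```text
clock: 2.77
position: [446.2, -130.3, 130.5]
ee_rot: [0.829, -0.559, -0.001, 0.001]
contact_force: [-0.5, -0.3, 1.3]
gripper_width: 30.4
grasp_force: 0.0
```

Run:
```python
from h import *
d=snap('wrist','w1'); s=arm.read_state(); print(s['clock'],s['position'].round(1),s['ee_rot'].round(4),s['gripper_width'],s['contact_force'].round(1))
t=s['position'].copy(); t[2]=12; print('TCP over bar at px',w2px(d,t), w2px(d,[447.7,-135.5,12]),w2px(d,[427.9,-88.2,12]),w2px(d,[467.6,-182.8,12]))
cv2.imwrite('pics/w1b.png',cv2.resize(d['frame'],(800,600),interpolation=3))
```

```text
2.8167 [ 447.8 -130.1  132.2] [ 8.296e-01 -5.583e-01  4.000e-04  2.000e-04] 30.087650033855056 [ 0.3 -0.5  0.4]
TCP over bar at px [276.37437134 199.28790207] [278.9076069  193.50691955] [279.48263112 250.32943536] [278.13489787 129.76822026]
```

View pics/w1b.png

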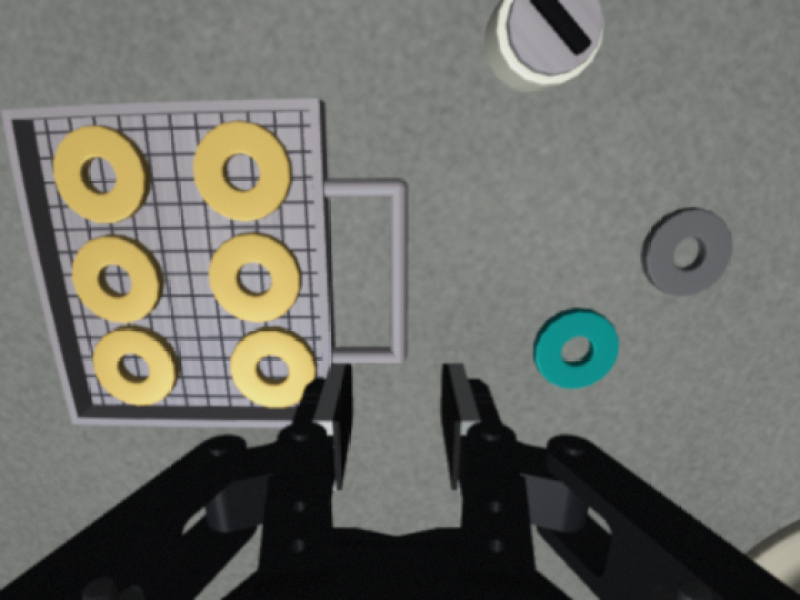

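The wrist view shows the handle bar from (280,130) to (279,249) in native pixels, within 1–2 px of the prediction, so the estimates hold. The grey, turquoise and timer objects are clear of the path. I'll apply small corrections, descend and grip the bar.

Request:
servo_tool([
  [[165,0.006,0.0025,0.03,0,0,0],[165,0,0,0.03,0,0,0],[165,0,0,0.03,0,0,0],[165,0,0,0.02,0,0,0],[165,0,0,0.01,0,0,0],[165,0,0,0.005,0,0,0],[165,0,0,0,0,0,0],[165,0,0,0,0,0,0]],
])

```text
clock: 3.48
position: [448.8, -136.3, 7.9]
ee_rot: [0.83, -0.558, 0.002, -0.001]
contact_force: [0.9, -0.0, -0.4]
gripper_width: 30.4
grasp_force: 0.0
```

Request:
servo_tool([
  [[165,0,0,0.003,0,0,0],[200,0,0,0,0,0,0],[255,0,0,0,0,0,0],[255,0,0,0,0,0,0],[255,0,0,0,0,0,0],[255,0,0,0,0,0,0]],
])

```text
clock: 3.98
position: [447.3, -136.5, 4.3]
ee_rot: [0.83, -0.558, 0.0, -0.0]
contact_force: [-0.2, 0.8, 5.5]
gripper_width: 7.6
grasp_force: 58.7
```

The handle is gripped at 58.7 N. I'll swing the tray gently into line with the slot and move it to the front of the mouth.

Request:
servo_tool([
  [[255,-0.0018,-0.0014,0,0,0,0.5],[255,-0.0036,-0.0027,0,0,0,1],[255,-0.0036,-0.0027,0,0,0,1],[255,-0.0036,-0.0027,0,0,0,1],[255,-0.0036,-0.0027,0,0,0,1],[255,-0.0036,-0.0027,0,0,0,1],[255,-0.0036,-0.0027,0,0,0,1],[255,-0.0036,-0.0027,0,0,0,1],[255,-0.0018,-0.0014,0,0,0,0.5]],
])

```text
clock: 4.73
position: [454.9, -103.9, 4.2]
ee_rot: [0.788, -0.616, -0.002, 0.003]
contact_force: [-5.6, -10.2, 11.7]
gripper_width: 7.7
grasp_force: 59.9
```

Request:
servo_tool([
  [[255,-0.0039,-0.0022,0,0,0,1],[255,-0.0039,-0.0022,0,0,0,1],[255,-0.0039,-0.0022,0,0,0,1],[255,-0.0039,-0.0022,0,0,0,1],[255,-0.0039,-0.0022,0,0,0,1],[255,-0.0039,-0.0022,0,0,0,1],[255,-0.0039,-0.0022,0,0,0,1],[255,-0.0039,-0.0022,0,0,0,1]],
])

```text
clock: 5.4
position: [465.9, -70.7, 4.1]
ee_rot: [0.743, -0.67, -0.002, 0.004]
contact_force: [-6.7, -10.3, 13.1]
gripper_width: 7.1
grasp_force: 60.1
```

Request:
servo_tool([
  [[255,-0.0042,-0.0016,0,0,0,1],[255,-0.0042,-0.0016,0,0,0,1],[255,-0.0042,-0.0016,0,0,0,1],[255,-0.0042,-0.0016,0,0,0,1],[255,-0.0042,-0.0016,0,0,0,1],[255,-0.0042,-0.0016,0,0,0,1],[255,-0.0042,-0.0016,0,0,0,1],[255,-0.0021,-0.0008,0,0,0,0.5],[255,0,0,0,0,0,0]],
])

```text
clock: 6.15
position: [476.9, -38.4, 4.1]
ee_rot: [-0.697, 0.717, 0.002, -0.003]
contact_force: [-5.8, -8.1, 12.9]
gripper_width: 7.5
grasp_force: 60.1
```

Run:
```python
from h import *
d=snap('top','t2'); s=arm.read_state(); print(s['clock'],s['position'].round(1),s['ee_rot'].round(4),s['gripper_width'],s['contact_force'].round(1))
cv2.imwrite('pics/t2b.png',cv2.resize(d['frame'][70:220,270:400],None,fx=4,fy=4,interpolation=3))
```

```text
6.2 [476.9 -38.4   4.1] [-0.6974  0.7167  0.0016 -0.0033] 7.355437744619928 [-5.6 -7.5 11.4]
```

View pics/t2b.png

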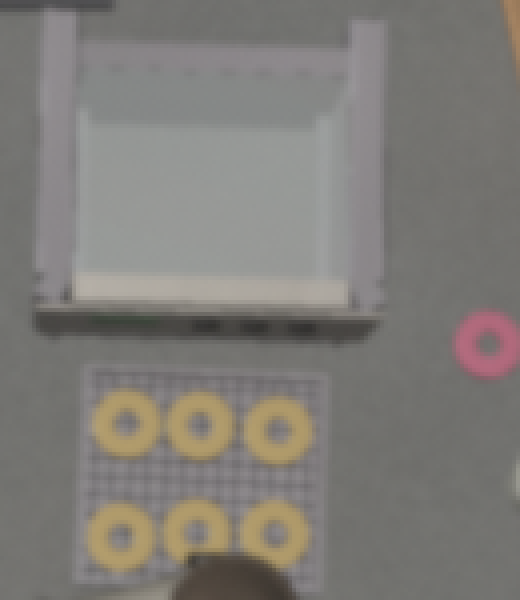

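The tray now sits square before the mouth with its top corners at (85,368) and (326,375) and bottom corners at (75,582) and (322,590) in the crop. All six rings are aboard. I'll compare it numerically with the slot.

Run:
```python
from h import *
d=load('t2')
f=lambda u,v,z:px2w(d,(270+(u+.5)/4-.5,70+(v+.5)/4-.5),z).round(1)
for p in[(85,368,22),(326,375,22),(75,582,22),(322,590,22),(34,306,150),(384,313,150),(44,10,150),(386,20,150),(40,336,0),(362,343,0)]: print(p,f(*p))
# tray tilt/edges via fine fitting: roof frame inner glass edges
for p in[(78,300,150),(350,306,150),(80,70,150),(350,72,150)]: print(p,f(*p))
```

```text
(85, 368, 22) [688.1  45.   22. ]
(326, 375, 22) [ 682.1 -141.6   22. ]
(75, 582, 22) [522.7  53.7  22. ]
(322, 590, 22) [ 515.6 -135.9   22. ]
(34, 306, 150) [712.8  84.2 150. ]
(384, 313, 150) [ 707.3 -166.4  150. ]
(44, 10, 150) [930.5  76.  150. ]
(386, 20, 150) [ 923.6 -172.7  150. ]
(40, 336, 0) [717.   79.5   0. ]
(362, 343, 0) [ 710.9 -173.5    0. ]
(78, 300, 150) [717.   52.8 150. ]
(350, 306, 150) [ 712.3 -142.   150. ]
(80, 70, 150) [885.7  50.2 150. ]
(350, 72, 150) [ 884.5 -145.5  150. ]
```

The tray centre is about (602,-43) at yaw about -1.8°, and the slot axis at that x is y≈-39. I'll shift about 4.5 mm to +y and enter the flare, watching the forces.

Request:
servo_tool([
  [[255,-0.0015,-0.003,0,0,0,0],[255,-0.0015,-0.005,0,0,0,0],[255,-0.0015,-0.005,0,0,0,0],[255,0,-0.005,0,0,0,0],[255,0,-0.005,0,0,0,0],[255,0,-0.005,0,0,0,0],[255,0,-0.005,0,0,0,0],[255,0,-0.005,0,0,0,0],[255,0,-0.005,0,0,0,0],[255,0,-0.005,0,0,0,0]],
])

```text
clock: 7.03
position: [520.7, -34.9, 3.4]
ee_rot: [-0.697, 0.717, 0.005, -0.007]
contact_force: [-14.3, -0.6, 15.5]
gripper_width: 7.4
grasp_force: 60.0
```

Request:
servo_tool([
  [[255,0,-0.005,0,0,0,0],[255,0,-0.005,0,0,0,0],[255,0,-0.005,0,0,0,0],[255,0,-0.005,0,0,0,0]],
])

```text
clock: 7.37
position: [541.1, -35.2, 3.6]
ee_rot: [-0.698, 0.717, 0.005, -0.007]
contact_force: [-13.7, -0.4, 15.6]
gripper_width: 7.4
grasp_force: 60.0
```

No lateral force, and the tray front is about 40 mm inside. I'll relieve about 1 mm of down pressure and continue.

Request:
servo_tool([
  [[255,0,-0.005,-0.001,0,0,0],[255,0,-0.005,0,0,0,0],[255,0,-0.005,0,0,0,0],[255,0,-0.005,0,0,0,0],[255,0,-0.005,0,0,0,0],[255,0,-0.005,0,0,0,0],[255,0,-0.005,0,0,0,0]],
])

```text
clock: 7.95
position: [578.8, -35.4, 4.3]
ee_rot: [-0.698, 0.716, 0.003, -0.004]
contact_force: [-9.2, 0.7, 8.9]
gripper_width: 7.5
grasp_force: 60.1
```

Request:
servo_tool([
  [[255,0,-0.005,0,0,0,0],[255,0,-0.005,0,0,0,0],[255,0,-0.005,0,0,0,0],[255,0,-0.005,0,0,0,0],[255,0,-0.005,0,0,0,0],[255,0,-0.005,0,0,0,0]],
])

```text
clock: 8.45
position: [609.2, -36.0, 4.3]
ee_rot: [-0.698, 0.716, 0.003, -0.004]
contact_force: [-7.6, 0.2, 5.7]
gripper_width: 7.3
grasp_force: 60.0
```

Request:
servo_tool([
  [[255,0,-0.005,0,0,0,0],[255,0,-0.005,0,0,0,0],[255,0,-0.005,0,0,0,0],[255,0,-0.005,0,0,0,0],[255,0,-0.005,0,0,0,0],[255,0,-0.005,0,0,0,0],[255,0,-0.005,0,0,0,0],[255,0,-0.003,0,0,0,0],[255,0,0,0,0,0,0]],
])

```text
clock: 9.2
position: [648.6, -36.9, 4.3]
ee_rot: [-0.698, 0.716, 0.002, -0.003]
contact_force: [-6.3, 0.5, 4.8]
gripper_width: 7.2
grasp_force: 59.7
```

Now release, lift clear, back off, close, and lower behind the bar for the final push.

Request:
servo_tool([
  [[165,0,0,0,0,0,0],[165,0,0,0,0,0,0],[165,0,0,0,0,0,0],[165,0,0,0,0,0,0],[165,0,0,-0.01,0,0,0],[165,0,0,-0.025,0,0,0],[165,0,0,-0.025,0,0,0],[255,0,0.02,0,0,0,0],[255,0,0.02,0,0,0,0],[255,0,0,0,0,0,0]],
])

```text
clock: 10.03
position: [608.5, -35.2, 64.9]
ee_rot: [-0.698, 0.716, 0.001, -0.0]
contact_force: [-0.5, -0.7, -0.1]
gripper_width: 0.3
grasp_force: 0.0
```

Request:
servo_tool([
  [[255,0,0,0,0,0,0],[255,0,0,0.025,0,0,0],[255,0,0,0.025,0,0,0],[255,0,0,0.007,0,0,0],[255,0,0,0,0,0,0]],
])

```text
clock: 10.45
position: [610.6, -35.5, 4.9]
ee_rot: [-0.698, 0.716, 0.001, -0.002]
contact_force: [0.6, 1.0, -0.0]
gripper_width: 0.2
grasp_force: 0.0
```

Request:
servo_tool([
  [[255,0,-0.005,0,0,0,0],[255,0,-0.005,0,0,0,0],[255,0,-0.005,0,0,0,0],[255,0,-0.005,0,0,0,0]],
])

```text
clock: 10.78
position: [633.2, -35.6, 8.7]
ee_rot: [-0.698, 0.716, -0.001, 0.001]
contact_force: [0.3, -0.7, -0.5]
gripper_width: 0.1
grasp_force: 0.0
```

Request:
servo_tool([
  [[255,0,-0.004,0,0,0,0],[255,0,-0.004,0,0,0,0],[255,0,-0.003,0,0,0,0],[255,0,0,0,0,0,0]],
])

```text
clock: 11.12
position: [639.3, -36.6, 8.3]
ee_rot: [-0.698, 0.716, 0.002, -0.003]
contact_force: [-8.5, -0.8, 8.6]
gripper_width: -0.1
grasp_force: 6.4
```

Request:
servo_tool([
  [[255,0,-0.003,0,0,0,0],[255,0,-0.003,0,0,0,0]],
])

```text
clock: 11.28
position: [644.1, -36.9, 8.3]
ee_rot: [-0.698, 0.716, 0.003, -0.004]
contact_force: [-10.7, 0.6, 10.7]
gripper_width: 0.0
grasp_force: 7.1
```

Request:
servo_tool([
  [[255,0,-0.003,0,0,0,0],[255,0,-0.003,0,0,0,0]],
])

```text
clock: 11.45
position: [650.5, -37.0, 8.3]
ee_rot: [-0.698, 0.716, 0.003, -0.004]
contact_force: [-10.7, -0.5, 10.4]
gripper_width: -0.2
grasp_force: 7.2
```

Request:
servo_tool([
  [[255,0,0.003,0.003,0,0,0],[255,0,-0.003,0,0,0,0],[255,0,-0.003,0,0,0,0],[255,0,-0.003,0,0,0,0]],
])

```text
clock: 11.78
position: [650.3, -37.1, 5.9]
ee_rot: [-0.697, 0.717, 0.007, -0.009]
contact_force: [-34.0, 4.3, 22.6]
gripper_width: 0.2
grasp_force: 5.6
```

Request:
servo_tool([
  [[255,0,-0.003,0,0,0,0]],
])

```text
clock: 11.87
position: [649.6, -37.9, 4.6]
ee_rot: [-0.697, 0.717, 0.01, -0.011]
contact_force: [-36.1, 3.0, 18.8]
gripper_width: 0.2
grasp_force: 8.1
```

Request:
servo_tool([
  [[255,0,-0.003,0,0,0,0]],
])

```text
clock: 11.95
position: [648.9, -38.4, 3.3]
ee_rot: [-0.696, 0.717, 0.013, -0.014]
contact_force: [-45.8, 4.1, 28.9]
gripper_width: 0.0
grasp_force: 8.3
```

The force jumped sharply at about 650, which is roughly where the home stop should be. I'll back off, rise and check the handle's position.

Request:
servo_tool([
  [[255,0,0.009,-0.002,0,0,0],[255,0,0.01,0,0,0,0],[255,0,0.02,0,0,0,0],[255,0,0.02,-0.03,0,0,0],[255,0,0.03,-0.035,0,0,0],[255,0,0.03,-0.035,0,0,0],[255,0,0.03,-0.035,0,0,0],[255,0,0.03,-0.035,0,0,0],[255,0,0,0,0,0,0]],
])

```text
clock: 12.7
position: [498.7, -32.3, 170.2]
ee_rot: [-0.699, 0.715, -0.003, 0.005]
contact_force: [-0.3, 0.8, 1.1]
gripper_width: -0.5
grasp_force: 0.0
```

Run:
```python
from h import *
d=snap('wrist','w3'); e=snap('top','t3'); s=arm.read_state(); print(s['clock'],s['position'].round(1),s['ee_rot'].round(4))
for n,x in(('w',d),('t',e)):
  for p in[(672,-40.5,12),(673,9,12),(671,-90,12),(711,54,22),(711,-136,22)]: print(n,p,w2px(x,p).round(1))
o=np.zeros((600,800,3),np.uint8); a=cv2.resize(d['frame'],(500,375),interpolation=3); o[:375,:500]=a
b=cv2.resize(e['frame'][65:190,275:375],None,fx=3,fy=3,interpolation=3); o[:375,500:800]=b
c=cv2.resize(d['frame'][0:200,:],(560,200)); o[385:585,:560]=c
cv2.imwrite('pics/w3b.png',o)
```

```text
12.8 [499.7 -32.1 165.6] [-0.6984  0.7157 -0.0016  0.0028]
w (672, -40.5, 12) [ 99.9 182.6]
w (673, 9, 12) [108.2 230.4]
w (671, -90, 12) [ 91.5 130.3]
w (711, 54, 22) [ 76.9 274.7]
w (711, -136, 22) [33.9 80.3]
t (672, -40.5, 12) [318.3 167.2]
t (673, 9, 12) [302.4 166.9]
t (671, -90, 12) [334.2 167.4]
t (711, 54, 22) [287.9 154.3]
t (711, -136, 22) [349.2 154.2]
```

View pics/w3b.png

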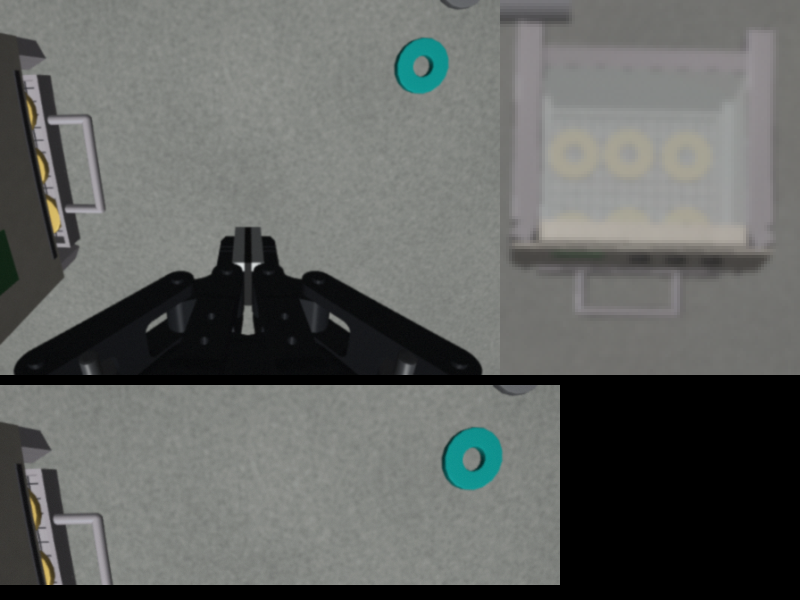

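The handle bar appears at native px (107,183), against (100,183) predicted for home. That puts it around x≈665, so the tray may be a few mm short. I'll look closer at the mouth.

Run:
```python
from h import *
d=load('w3');t=load('t3')
for u,v in[(100.8,132.2),(113.1,234.1)]: print('w',px2w(d,(u,v),12).round(1))
for u,v in[(577,312),(678,314)]: print('t',px2w(t,(275+(u-500)/3,65+v/3),12).round(1))
cv2.imwrite('pics/w3c.png',cv2.resize(d['frame'][25:320,0:150],None,fx=2,fy=2,interpolation=3) if 0 else cv2.resize(d['frame'][30:290,0:150],None,fx=2.3,fy=2.3,interpolation=3))
x=cv2.resize(d['frame'][30:180,0:150],None,fx=4,fy=4,interpolation=3)[:, :400]
y=cv2.resize(d['frame'][150:300,0:150],None,fx=4,fy=4,interpolation=3)[:, :400]
cv2.imwrite('pics/w3c.png',np.hstack([x,y]))
```

```text
w [662.4 -87.9  12. ]
w [668.6  13.1  12. ]
t [666.4  14.5  12. ]
t [664.  -90.2  12. ]
```

View pics/w3c.png

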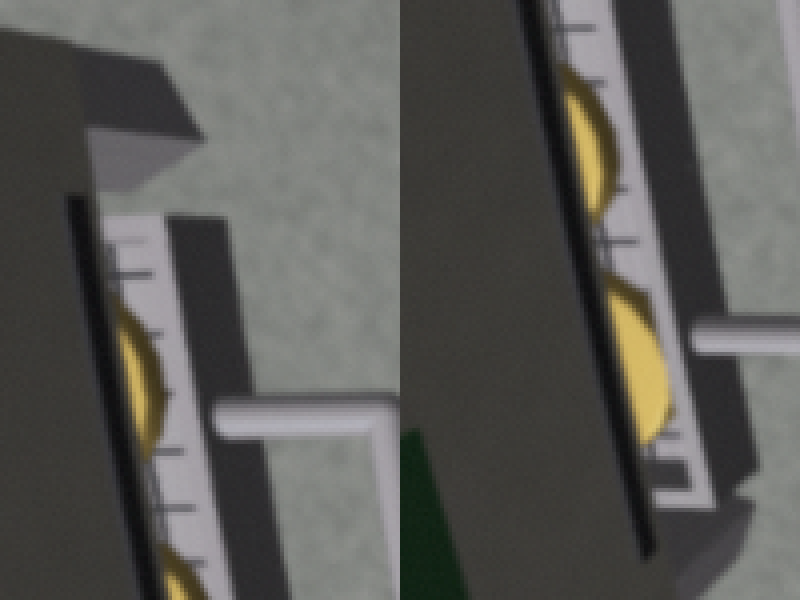

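Run:
```python
from h import *
d=load('w3')
for n,u,v,z in[('wall bot -y',57,84,0),('wall top -y',41,84,22),('wall bot +y',88.5,267.5,0),('wall top +y',78.7,276.5,22),
 ('flare -y tip z0',51,64.5,0),('flare -y tip z30',51,64.5,30),('flare -y up',40.5,46,0),('f-y up z30',40.5,46,30),('flare+y tip',88.5,275,0),('flare+y tip z30',88.5,275,30)]: print(n,px2w(d,(u,v),z).round(1))
```

```text
wall bot -y [ 704.6 -133.1    0. ]
wall top -y [ 704.9 -132.5   22. ]
wall bot +y [711.6  57.5   0. ]
wall top +y [709.5  56.1  22. ]
flare -y tip z0 [ 707.2 -150.6    0. ]
flare -y tip z30 [ 686.8 -146.8   30. ]
flare -y up [ 714.5 -167.3    0. ]
f-y up z30 [ 693.5 -161.9   30. ]
flare+y tip [713.7  66.8  -0. ]
flare+y tip z30 [692.7  49.7  30. ]
```

The tray's rear wall is still about 4 mm out of the mouth plane: wall mid-face x≈707.6, flare-tip line 710.4, and home is 1 mm inside. The sloped finger backs were pressing the bar down, which tips the tray and jams it. I'll turn the tool 90° and push with the flat finger sides.

Request:
servo_tool([
  [[165,0,0,0,0,0,-7],[165,0,0,0,0,0,-7],[165,0,0,0,0,0,-7],[165,0,0,0,0,0,-7],[165,0,0,0,0,0,-7],[165,0,0,0,0,0,-7],[165,0,0,0,0,0,-7],[165,0,0,0,0,0,-7],[165,0,0,0,0,0,-7],[165,0,0,0,0,0,-7]],
])

```text
clock: 13.63
position: [499.4, -32.5, 161.5]
ee_rot: [0.983, -0.183, -0.001, 0.0]
contact_force: [0.4, 0.3, 0.4]
gripper_width: 30.0
grasp_force: 0.0
```

Request:
servo_tool([
  [[165,0,0,0,0,0,-7],[165,0,0,0,0,0,-7],[165,0,0,0,0,0,-6],[165,0.035,0,0,0,0,0],[165,0.035,0.001,0,0,0,0],[165,0.035,0,0.035,0,0,0],[165,0.01,0,0.035,0,0,0],[165,0,0,0.035,0,0,0],[165,0,0,0.035,0,0,0],[165,0,0,0,0,0,0]],
])

```text
clock: 14.47
position: [602.8, -37.1, 19.0]
ee_rot: [1.0, -0.014, -0.009, 0.001]
contact_force: [-1.0, -1.1, -0.6]
gripper_width: 30.0
grasp_force: 0.0
```

Request:
servo_tool([
  [[165,0,0,0.01,0,0,0],[165,0,0,0,0,0,0]],
])

```text
clock: 14.63
position: [608.7, -36.2, 17.5]
ee_rot: [1.0, -0.012, -0.001, 0.0]
contact_force: [0.0, -1.1, 1.2]
gripper_width: 30.1
grasp_force: 0.0
```

Request:
servo_tool([
  [[165,0,0,0.008,0,0,0],[165,0,0,0,0,0,0],[165,0,0,0,0,0,0]],
])

```text
clock: 14.88
position: [609.1, -36.0, 11.7]
ee_rot: [1.0, -0.012, 0.001, -0.0]
contact_force: [0.1, -0.2, 0.2]
gripper_width: 30.2
grasp_force: 0.0
```

Request:
servo_tool([
  [[165,0.008,0,0.003,0,0,0],[165,0.008,0,0,0,0,0],[165,0.006,0,0,0,0,0],[165,0.004,0,0,0,0,0],[165,0,0,0,0,0,0]],
])

```text
clock: 15.3
position: [635.8, -36.7, 7.5]
ee_rot: [1.0, -0.012, 0.001, -0.0]
contact_force: [-0.5, -0.8, 0.2]
gripper_width: 30.2
grasp_force: 0.0
```

Request:
servo_tool([
  [[165,0.005,0,0.002,0,0,0],[165,0.004,0,0,0,0,0],[165,0.003,0,0,0,0,0],[165,0,0,0,0,0,0]],
])

```text
clock: 15.63
position: [647.1, -37.1, 5.3]
ee_rot: [1.0, -0.012, 0.0, 0.0]
contact_force: [0.9, 0.3, 0.1]
gripper_width: 30.1
grasp_force: 0.0
```

Request:
servo_tool([
  [[165,0.003,0,0,0,0,0],[165,0.002,0,0,0,0,0]],
])

```text
clock: 15.8
position: [651.5, -37.2, 5.4]
ee_rot: [1.0, -0.012, -0.0, 0.0]
contact_force: [-2.4, 0.3, 0.6]
gripper_width: 30.3
grasp_force: 2.1
```

Request:
servo_tool([
  [[165,0.002,0,0,0,0,0],[165,0.002,0,0,0,0,0]],
])

```text
clock: 15.97
position: [652.2, -37.5, 5.1]
ee_rot: [1.0, -0.013, -0.004, 0.0]
contact_force: [-8.2, 1.7, 5.9]
gripper_width: 29.9
grasp_force: 4.0
```

Request:
servo_tool([
  [[165,0.002,0,0,0,0,0],[165,0,0,0,0,0,0]],
])

```text
clock: 16.13
position: [654.6, -37.7, 5.2]
ee_rot: [1.0, -0.013, -0.003, 0.0]
contact_force: [-6.3, 0.3, 4.5]
gripper_width: 29.9
grasp_force: 3.0
```

Request:
servo_tool([
  [[165,0.002,0,0,0,0,0],[165,0,0,0,0,0,0]],
])

```text
clock: 16.3
position: [656.4, -37.8, 5.2]
ee_rot: [1.0, -0.013, -0.003, 0.0]
contact_force: [-6.6, 0.1, 4.5]
gripper_width: 30.2
grasp_force: 3.2
```

It slides at 6.5 N, so it was a jam and not the stop. I'll continue.

Request:
servo_tool([
  [[165,0.0015,0,0,0,0,0],[165,0,0,0,0,0,0]],
])

```text
clock: 16.47
position: [657.8, -37.9, 5.2]
ee_rot: [1.0, -0.013, -0.004, 0.0]
contact_force: [-6.9, -0.3, 5.3]
gripper_width: 30.2
grasp_force: 3.3
```

Request:
servo_tool([
  [[165,0.0015,0,0,0,0,0],[165,0,0,0,0,0,0]],
])

```text
clock: 16.63
position: [658.2, -37.9, 5.1]
ee_rot: [1.0, -0.013, -0.005, 0.0]
contact_force: [-9.2, 0.8, 6.7]
gripper_width: 30.3
grasp_force: 4.3
```

Request:
servo_tool([
  [[165,0.0015,0,0,0,0,0],[165,0,0,0,0,0,0]],
])

```text
clock: 16.8
position: [658.3, -38.0, 5.1]
ee_rot: [1.0, -0.013, -0.006, 0.001]
contact_force: [-11.8, 1.0, 8.8]
gripper_width: 30.0
grasp_force: 5.8
```

Request:
servo_tool([
  [[165,0.003,0,0,0,0,0],[165,0,0,0,0,0,0]],
])

```text
clock: 16.97
position: [658.4, -38.1, 4.9]
ee_rot: [1.0, -0.013, -0.01, 0.001]
contact_force: [-17.0, 3.1, 13.2]
gripper_width: 29.5
grasp_force: 8.8
```

Request:
servo_tool([
  [[165,0.003,0,0,0,0,0],[165,0,0,0,0,0,0]],
])

```text
clock: 17.13
position: [658.5, -38.1, 4.9]
ee_rot: [1.0, -0.013, -0.013, 0.001]
contact_force: [-24.0, 5.2, 17.8]
gripper_width: 30.3
grasp_force: 11.8
```

Firm stop at 24 N. I'll back off, rise and verify.

Request:
servo_tool([
  [[165,-0.012,0,0,0,0,0],[165,-0.015,0,0,0,0,0],[165,-0.02,0,-0.02,0,0,0],[165,-0.03,0,-0.035,0,0,0],[165,-0.03,0,-0.035,0,0,0],[165,-0.03,0,-0.035,0,0,0],[165,-0.01,0,-0.035,0,0,0],[165,0,0,0,0,0,0],[165,0,0,0,0,0,0]],
])

```text
clock: 17.88
position: [532.7, -33.8, 158.6]
ee_rot: [1.0, -0.012, 0.004, -0.001]
contact_force: [0.3, -0.9, -0.7]
gripper_width: 30.1
grasp_force: 0.0
```

Run:
```python
from h import *
d=snap('wrist','w4'); s=arm.read_state(); print(s['clock'],s['position'].round(1),s['joints'].round(2))
for p in[(672,-40.5,12),(711,54,22),(711,-136,22)]: print(w2px(d,p).round(1))
cv2.imwrite('pics/w4b.png',cv2.resize(d['frame'],(800,600),interpolation=3))
```

```text
17.9333 [531.9 -34.  156.6] [ 0.24  0.3  -0.33 -0.   -0.94  1.31]
[282.9  25.4]
[156.9 -27.2]
[408.6 -33.7]
```

View pics/w4b.png

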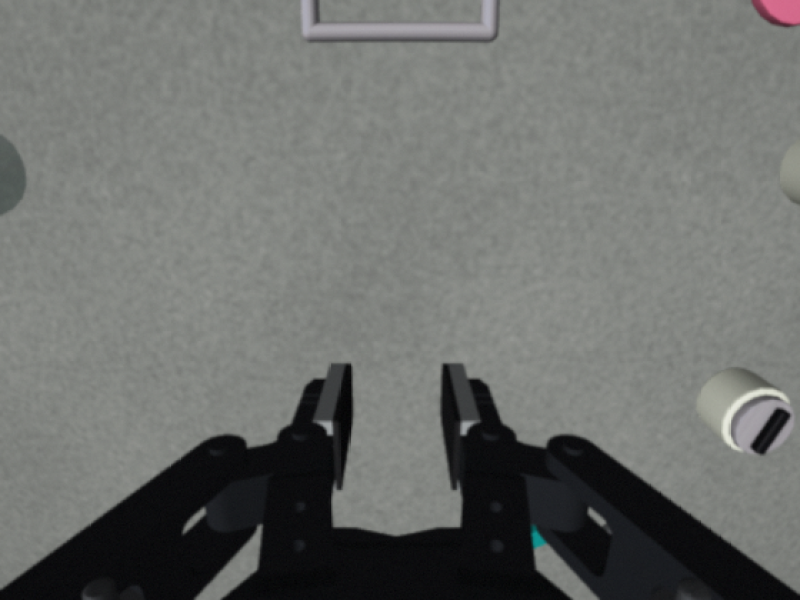

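The bar is now at native px (280,22), beyond the (283,25) predicted for x=672, so it sits at about x≈674. The tray is home, and the timer, tumbler, jar and decoys are undisturbed. Next I'll go to the +x side of the damper handle with the fingers shut.

Request:
servo_tool([
  [[255,0,-0.035,0,0,0,-1.4],[255,0,-0.035,0,0,0,0],[255,0,-0.035,0,0,0,0],[255,0,-0.035,0,0,0,0],[255,0,-0.035,0,0,0,0],[255,0,-0.035,0,0,0,0],[255,0,-0.035,0,0,0,0],[255,0,-0.035,0,0,0,0],[255,0,-0.035,0,0,0,0],[255,0,-0.035,0,0,0,0]],
])

```text
clock: 18.77
position: [532.1, 317.3, 153.1]
ee_rot: [1.0, -0.0, -0.001, 0.001]
contact_force: [0.4, -0.2, 0.5]
gripper_width: -0.3
grasp_force: 0.0
```

Request:
servo_tool([
  [[255,0.004,-0.035,0,0,0,0],[255,0.004,-0.035,0,0,0,0],[255,0.004,-0.035,0,0,0,0],[255,0.001,-0.033,0,0,0,0],[255,0,0,0,0,0,0],[255,0,0,0,0,0,0]],
])

```text
clock: 19.27
position: [544.9, 455.0, 151.8]
ee_rot: [1.0, 0.001, -0.002, 0.002]
contact_force: [-0.8, -0.3, 0.4]
gripper_width: -0.1
grasp_force: 0.0
```

Run:
```python
from h import *
s=arm.read_state(); print(s['clock'],s['position'].round(1),s['ee_rot'].round(4),s['joints'].round(2))
d=snap('wrist','w5')
for p in[(499,394,108),(499,473,108)]: print(w2px(d,p).round(1))
g=cv2.cvtColor(d['frame'],cv2.COLOR_BGR2GRAY)
print(cv2.resize(g,(28,21),interpolation=cv2.INTER_AREA))
```

```text
19.2667 [544.9 455.  151.8] [ 1.0e+00  7.0e-04 -1.5e-03  1.7e-03] [ 0.92  0.59  0.14 -0.   -1.13  0.65]
[370.6 301. ]
[251.  301.6]
[[153 166 168 169 158 125 114 113  58 131 131 130 130 130 131 138 176 179
  157 101 131 129 129 130 127 127 127 127]
 [168 170 171 172 172 171 127 113  58 130 130 132 132 132 130 139 178 180
  155 102 130 131 131 130 130 131 128 128]
 [175 176 177 178 178 177 170 114  59 129 131 132 132 133 133 142 179 180
  152 105 134 133 132 131 129 130 129 128]
 [174 175 175 175 175 174 174 140  64 125 130 132 133 133 132 142 181 180
  150 106 131 134 133 131 132 131 130 128]
 [173 175 176 176 176 175 174 164  65 118 132 133 135 135 134 145 182 180
  146 107 132 133 131 133 132 130 127 132]
 [173 175 177 178 178 178 177 176  72 110 134 134 135 135 137 147 183 179
  142 108 132 131 132 131 131 135 152 127]
 [175 177 179 179 179 178 177 175  78 105 133 136 134 136 137 148 181 175
  137 106 131 131 131 132 130 135 149 133]
 [173 175 176 177 177 177 176 158  88  98 135 135 137 137 138 155 184 175
  136 110 129 132 130 130 131 123 133 119]
 [170 175 176 176 176 176 175 12
[... 789 characters left out ...]
130 132 132 133 132 132 134 136 118  57  50  68  15  23  20  16  68  26
   40 126 134 133 131 132 133 134 134 131]
 [129 130 132 131 129 129 122  65  15  13  15  12  12  18  19  12  14  27
   16  21  80 127 130 131 133 134 133 131]
 [129 130 131 130 127  76  20  13  22  39  23  14  13  51  36  14  15  32
   46  25  13  29  90 131 133 134 131 130]
 [127 128 128  87  27  12  13  13  41  20  17  13  12  52  36  13  13  20
   19  45  29  17  12  38 104 131 129 127]
 [125  98  34  12  15  15  13  13  12  12  12  14  12  12  12  14  15  13
   15  23  32  32  24  14  12  47 110 126]
 [110  16  12  12  36  28  23  13  12  11  10  10  11  12  13  14  10  10
   11  21  32  27  59  34  20  16  26 125]]
```

Request:
servo_tool([
  [[255,0,0,0.03,0,0,0],[255,0,0,0.03,0,0,0],[255,0,0,0,0,0,0],[255,0,0,0,0,0,0]],
])

```text
clock: 19.65
position: [545.3, 451.4, 93.3]
ee_rot: [1.0, -0.001, -0.002, 0.002]
contact_force: [0.6, 0.3, 0.7]
gripper_width: 0.2
grasp_force: 0.0
```

Request:
servo_tool([
  [[255,-0.008,0,0,0,0,0],[255,-0.008,0,0,0,0,0],[255,-0.004,0,0,0,0,0],[255,0,0,0,0,0,0]],
])

```text
clock: 19.98
position: [524.9, 454.4, 97.4]
ee_rot: [1.0, 0.0, 0.001, -0.001]
contact_force: [-1.1, 0.2, -0.1]
gripper_width: -0.0
grasp_force: 0.0
```

Request:
servo_tool([
  [[255,-0.003,0,0,0,0,0],[255,-0.003,0,0,0,0,0],[255,0,0,0,0,0,0]],
])

```text
clock: 20.23
position: [519.2, 453.9, 95.7]
ee_rot: [1.0, -0.0, 0.0, -0.0]
contact_force: [1.0, -0.2, 0.0]
gripper_width: 0.4
grasp_force: 0.0
```

Request:
servo_tool([
  [[255,0,0,0.005,0,0,0],[255,-0.003,0,0,0,0,0],[255,-0.0054,-0.0013,0,0,0,-5],[255,-0.0054,-0.0013,0,0,0,-5],[255,-0.0054,-0.0013,0,0,0,-5],[255,-0.0054,-0.0013,0,0,0,-5]],
])

```text
clock: 20.73
position: [495.4, 455.9, 89.6]
ee_rot: [0.984, 0.175, 0.0, 0.0]
contact_force: [3.3, -0.2, -1.9]
gripper_width: -0.2
grasp_force: 1.5
```

Request:
servo_tool([
  [[255,-0.0054,-0.0013,0,0,0,-5],[255,-0.0054,-0.0013,0,0,0,-5],[255,-0.0054,-0.0013,0,0,0,-5],[255,-0.0054,-0.0013,0,0,0,-5],[255,-0.0054,-0.0013,0,0,0,-5],[255,-0.0054,-0.0013,0,0,0,-5]],
])

```text
clock: 21.23
position: [464.6, 446.2, 90.5]
ee_rot: [0.905, 0.425, 0.002, -0.0]
contact_force: [4.1, 1.2, 1.5]
gripper_width: -0.1
grasp_force: 1.4
```

Request:
servo_tool([
  [[255,-0.0054,-0.0013,0,0,0,-5],[255,-0.0054,-0.0013,0,0,0,-5],[255,-0.0054,-0.0013,0,0,0,-5],[255,-0.0054,-0.0013,0,0,0,-5],[255,-0.0054,-0.0013,0,0,0,-5]],
])

```text
clock: 21.65
position: [445.7, 426.9, 90.9]
ee_rot: [0.792, 0.611, 0.002, -0.0]
contact_force: [2.7, 2.8, 1.3]
gripper_width: -0.1
grasp_force: 1.3
```

Request:
servo_tool([
  [[255,-0.0054,-0.0013,0,0,0,-5],[255,-0.0054,-0.0013,0,0,0,-5],[255,-0.0054,-0.0013,0,0,0,-5],[255,0,0,0,0,0,0]],
])

```text
clock: 21.98
position: [440.4, 418.1, 91.5]
ee_rot: [0.706, 0.708, 0.01, -0.003]
contact_force: [2.2, 15.7, -7.8]
gripper_width: -0.2
grasp_force: 7.6
```

Request:
servo_tool([
  [[255,-0.002,0,0,0,0,0],[255,0,0,0,0,0,0]],
])

```text
clock: 22.15
position: [440.5, 418.0, 91.5]
ee_rot: [0.707, 0.708, 0.011, -0.004]
contact_force: [1.2, 18.5, -7.3]
gripper_width: 0.4
grasp_force: 9.4
```

Request:
servo_tool([
  [[255,-0.002,0,0,0,0,0],[255,0,0,0,0,0,0]],
])

```text
clock: 22.32
position: [440.5, 417.9, 91.6]
ee_rot: [0.706, 0.708, 0.012, -0.005]
contact_force: [-0.5, 23.5, -9.6]
gripper_width: 0.1
grasp_force: 11.4
```

Hard stop at 23 N (friction alone is about 2 N). I'll retreat and check the handle's direction numerically.

Request:
servo_tool([
  [[255,0.01,0,0,0,0,0],[255,0.025,0,0,0,0,0],[255,0.02,0,-0.02,0,0,0],[255,0.03,0,-0.035,0,0,0],[255,0.035,0,-0.035,0,0,0],[255,0.035,0,-0.035,0,0,0],[255,0.035,0,0,0,0,0],[255,0.035,0,0,0,0,0],[255,0,0,0,0,0,0]],
])

```text
clock: 23.07
position: [436.8, 622.1, 198.2]
ee_rot: [0.706, 0.708, -0.0, -0.0]
contact_force: [-0.6, 0.2, -1.0]
gripper_width: -0.0
grasp_force: 0.0
```

Run:
```python
from h import *
s=arm.read_state(); print(s['clock'],s['position'].round(1),s['contact_force'].round(1))
for n in('top','scene'):
    d=snap(n,n+'6'); a=load(n+'0'); g=cv2.cvtColor(d['frame'],6).astype(int)
    # fit: project handle line for angles, find darkest
    best=[]
    for th in range(-10,121,1):
        t=np.radians(th); v=[]
        for r in np.linspace(20,76,25):
            u=w2px(d,[498.5-r*np.sin(t),394.5+r*np.cos(t),108]); v.append(cv2.remap(g.astype(np.float32),np.float32([[u[0]]]),np.float32([[u[1]]]),1)[0,0])
        best.append((round(float(np.mean(v)),1),th))
    print(n,sorted(best)[:6])
d=load('top6');p=w2px(d,[460,394,108]).astype(int);g=cv2.cvtColor(d['frame'],6);print(p);print(g[p[1]-14:p[1]+20,p[0]-14:p[0]+15])
# bystander change check
a=load('top0');df=cv2.absdiff(a['frame'],d['frame']).max(2)
for n,q in dict(jar=(605,232,68),tumb=(595,-309,68),timer=(429,-275,50)).items():
    u=w2px(d,q).astype(int);print(n,df[u[1]-14:u[1]+15,u[0]-14:u[0]+15].max())
```

```text
23.0667 [436.8 622.1 198.2] [-0.6  0.2 -1. ]
top [(63.8, 88), (64.2, 89), (64.3, 87), (65.2, 86), (65.9, 90), (66.4, 85)]
scene [(50.8, 99), (50.9, 98), (51.0, 100), (51.1, 101), (51.2, 97), (51.5, 102)]
[171 235]
[[115 115 113 113 113 113 113 109  99  82  71  69  69  69  69  67  61  54
   58  76  93  94  88  79  73  69  71  84 100]
 [115 114 113 113 114 113 112 108  97  80  70  69  68  68  68  66  61  53
   53  70  87  93  87  80  73  69  72  86 101]
 [114 114 113 114 114 114 113 110 102  85  72  69  68  68  68  64  59  52
   54  73  88  92  87  79  74  70  73  86 102]
 [114 112 113 113 114 115 114 115 114  97  78  70  69  68  66  63  57  54
   64  81  94  95  88  79  74  69  72  86 102]
 [114 113 112 113 114 115 114 119 124 113  91  74  69  67  64  60  60  71
   85  96  99  96  87  80  74  70  72  86 102]
 [115 114 113 113 114 114 114 120 129 123 101  78  69  66  62  59  73  94
  105 107 103  96  87  79  73  70  72  86 102]
 [114 114 113 114 113 114 114 120 131 128 107  82  69  65  62  64  86 109
  116 112 105  96  88  79  73  69  72  85 100]
 [113 113 113 113 114 114 114 120 132 1
[... 2549 characters left out ...]
16 107 103 104 109 116 120
  118 110 103  97  91  83  77  72  70  72  84]
 [113 112 112 112 112 116 125 134 137 137 135 130 125 123 124 125 124 123
  118 111 106 101  95  90  85  81  79  80  90]
 [113 112 112 112 112 115 120 127 128 129 129 128 126 125 125 125 122 119
  115 111 108 105 103 101  99  96  95  96 100]
 [112 112 113 113 112 113 115 118 118 118 119 118 119 118 118 119 117 115
  112 111 110 110 111 110 110 109 108 108 109]
 [112 113 113 113 112 112 113 113 113 114 113 114 114 114 115 114 114 113
  112 113 112 112 113 113 114 113 113 113 113]
 [112 113 113 112 112 112 112 112 113 113 113 113 113 114 115 115 113 113
  113 113 113 113 113 113 114 114 114 114 114]]
jar 2
tumb 2
timer 3
```

The handle lies straight along the duct (same column over its whole length, about 88–90°), and the bystanders are unchanged. Handing in.

```bash
python3 -c "
from h import *
print(ticket.job_done())"
```

```text
the job is handed in; nothing more can be done
None
```

I slid the tray into the slot against the back stop, then turned the damper to its open stop and handed the job in at about 23 s. The jar, tumbler and timer did not move. I did not recheck the six rings after the last 7 mm push, but none had come off when I last looked. On my first push the tray jammed about 4 mm short, and the pressure on the handle may have tipped its front edge up slightly.

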